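# Set up a chromatography plate in a folding spray guard

## Task

Draw the plate with the blue grip strip up out of the slotted rack and stand it upright and fully down in the groove of the spray guard. Then, once the plate is standing free, raise the guard's two orange side panels fully upright. Leave the other plates in their slots and do not disturb the beaker and the jar.

Things in the scene. Friction and masses are not known exactly. Their poses are not given: they have to be found in the camera images.
- rack: aluminium rack fixed to the bench, 124 x 156 x 72 mm high (x, y, z), with three slots side by side along its y axis at y = -48, 0 and +48 mm. Plates stand in them on the base (top 12 mm above the bench), their two upright side edges guided by black ribs in the end walls at x = +-44 to 53 mm, up to 72 mm high; 3 mm play. Origin: centre of the underside
- plate_blue: the plate to move: white coated glass plate 100 mm wide (its x) x 4 mm thick (its y) x 100 mm high (its z), 0.11 kg, with a blue plastic grip strip along the top, 70 mm wide x 10 mm thick x 32 mm high, from 70 to 102 mm above the lower edge. Starts upright in any one of the rack's three slots, its axes along the rack's. Origin: middle of the lower edge. Either face may point either way
- plate_red: same kind of plate with a red grip strip, in another slot; leave it there
- plate_yellow: same kind of plate with a yellow grip strip, in another slot; leave it there
- guard: folding spray guard fixed to the bench: white base 130 x 132 x 30 mm (x, y, z), open towards its -x, a fixed clear back panel at x = +60 to +65 mm up to 110 mm high, and two orange side panels hinged along its +y and -y sides, leaning outward. May stand to the left or the right of the rack. Origin: centre of the underside
- groove (a point): middle of the groove's floor in the guard's base, 15 mm to the -x side of the guard's origin, 8 mm above the bench; axes as the guard's. The groove runs along the guard's y over the whole base, 6.5 mm wide, 22 mm deep, its bevelled mouth 14 mm wide. The plate stands in it midway, faces towards the guard's -x and +x, leaning up to 9 degrees when let go
- wing_left (a joint): orange flat panel, 120 x 82 x 5 mm, hinged along the +y top edge of the guard's base (y = +71, z = 28 mm in its frame). 0 rad = level, lying outward; grows as the free edge rises; 1.571 = upright, at its stop. Starts at 0.55 to 0.9. The hinge is stiff (0.07 N m) and the panel stays where it is left; smooth and slippery, it is raised by pushing its free edge inward and up from outside with 2 to 6 N
- wing_right (a joint): orange flat panel, 120 x 82 x 5 mm, hinged along the -y top edge of the guard's base (y = -71, z = 28 mm in its frame). 0 rad = level, lying outward; grows as the free edge rises; 1.571 = upright, at its stop. Starts at 0.55 to 0.9. The hinge is stiff (0.07 N m) and the panel stays where it is left; smooth and slippery, it is raised by pushing its free edge inward and up from outside with 2 to 6 N
- wing_left_edge (a point): middle of the free edge of the +y orange panel (85 mm from the hinge); its height above the bench is 28 mm + 85 mm x sin(joint)
- wing_right_edge (a point): the same for the -y orange panel
- beaker: glass beaker, 70 mm across, 85 mm high, on the far side of the rack and guard; leave alone. Origin: centre of the underside
- jar: amber jar, 60 mm across, 75 mm high; leave alone. Origin: centre of the underside
Not all that is in view belongs to the job. Of the things that look like the rack, take the one that is farthest to the robot's right at the start. Leave any green look-alike of the plate_red alone.

How it is judged:
By the outcome, as a careful person would: the job done as asked, in the order asked, and still so for the second after the job is handed in, with the robot touching nothing.
It also fails if it takes over 64 s, if anything falls off the work surface, if the arm or the gripper's body presses on something with over 40 N, if the wrist force passes 120 N, or if a joint passes its speed limit or range.

## Robot

A 6-joint arm with a two-finger parallel gripper is mounted at the origin on the work surface. World frame = base frame: x ahead of the robot, y to its left, z up, the work surface at z = 0. Lengths are in mm, angles in degrees, forces in N, time in s.
With the tool pointing down it reaches from about 350 to 850 mm from the base axis. Payload 8.1 kg.
Tool frame: the origin (TCP) lies midway between the tips of the shut fingers; the grasp point (between the pads) lies 19 mm behind it; z points along the fingers, y is the line along which they close (so a half turn about z gives the same grasp; the last joint's range is limited). The gripper opens to 85 mm and grips with 20 to 120 N. Pads are 22 mm wide; open, the fingers measure 114 mm over their backs; the gripper's body (76 mm by 85 mm) begins 54 mm behind the grasp point. The pads swing forward as they close: fully open they stand 13 mm farther back than shut.
Start: joints at [62.258, 7.471, 85.268, -0, 87.261, -4.893], TCP at [232.967, 552.93, 231.292] pointing down, gripper open.
Joint ranges: [-169.43, 169.43], [-51.17, 129.36], [1.28, 143.12], [-76.62, 256.62], [0, 156.53], [-152.29, 152.29]. Speed limits (degrees/s): [136.94, 136.94, 159.86, 180, 180, 180].

## Interface

Orientations are given as [roll, pitch, yaw] about the fixed x, y, z axes, in that order (R = Rz(yaw) Ry(pitch) Rx(roll)).
In Python, from bench import sensors, optics, r gives the robot as it stands.
- The arm moves only by the tool apply_moves, never from a script. Its argument "targets" is a list of rows, each a list of 7 numbers: the shift along the tool's x, y, z in mm, then the turn, a rotation vector about the tool's x, y, z in rad, then the closure, from 0 (fully open) to 1 (shut). In form: [[x, y, z, wx, wy, wz, claw], ...]. A call has 1 to 20 rows; each row shifts and turns the commanded pose from where the row before left it, along the tool's axes as they then stand; what a row does not reach is not made up. A row lasts 1/8 s, in which the tool goes at most 62.5 mm and 10.7 degrees, less where a joint would pass 70% of its speed; a pose out of reach is approached as far as the arm can. A call is refused whole if a number of a shift passes 62.5 or a number of a turn 0.188, either way. A call with a gripper value outside its range is refused whole. The fingers move at their own pace and stop on an object; "force" is the grip in N (left out, the last holds). Time passes only in rows, so rows that do not move let the fingers close. It gives the time, the measured TCP pose, the force, the opening and the grip force at its end, in the units of the state.
- sensors.sense(): the state, without advancing time (a new reading comes with each control period).
- optics.snapshot(name): name is "scene" or "top"; returns the picture (384x512x3 uint8, red, green, blue); there is no depth.
- optics.get_calibration(name): a dict with "camera_matrix" (3x3 intrinsics, pixels), "pose" (4x4, takes a point from camera to world coordinates). Camera axes: x right, y down, z forward; pixel columns grow to the right and rows downward; lengths in mm; the calibration is good to about 2 mm. A picture is of the moment at which its call begins. get_calibration takes no time and is no camera call.
- r.hand_in(): hands the job in; it is judged then, once.
The state is a dict: "time": time; "joint_pos": joint angles; "qd": joint speeds; "joint_efforts": joint torques, N m; "tool_pos": TCP position; "tcp_rot": TCP orientation; "ft_force": force on the tool from outside, world axes, zero at the start; "wrist_torque": the same for the moment, N m; "finger_gap": finger opening in mm; "grip_force": force on a finger pad.
Only numpy, scipy, OpenCV 4.12 (cv2) and the standard library are available. Lean on these libraries where they do the work, as an engineer would, in place of code of your own. Each camera call takes 0.05 s, during which the arm holds its last target. There are 200 camera calls.

## Working session

There is one attempt and no reset: what is moved stays moved. The work goes in short steps, Python scripts to look and compute and a tool call to move; the robot and the scene stay as the last step left them, time stands still between calls to the robot, and variables do not carry over. Pictures are saved under pics/ and viewed, at most 11 in all, crops included, and the job is handed in when it is done.

Besides the shell and the picture viewer there is one more tool, called after "Emit:" as name([rows], argument=value, ...), one row to a line, values as JSON. apply_moves: Moves the arm, as the interface text tells. Its arguments: {"type":"object","properties":{"targets":{"type":"array"},"force":{"type":"number"}},"required":["targets"]}

```bash
ls; mkdir -p pics; python3 - <<'E'
from bench import sensors, optics, r
import cv2
print(sensors.sense())
for n in("scene","top"):
    c=optics.get_calibration(n);print(n,c["camera_matrix"],c["pose"])
    cv2.imwrite(f"pics/{n}0.png",optics.snapshot(n)[:,:,::-1])
E
```

```text
pics
{'time': 0.0, 'joint_pos': array([ 6.22549037e+01,  7.51701904e+00,  8.53295097e+01,  9.75250410e-04,
        8.72616924e+01, -4.89242675e+00]), 'qd': array([ 0.06872199, -0.02782352,  0.07175827,  0.0081565 , -0.10211204,
        0.02207244]), 'joint_efforts': array([ 4.76998393e-04, -5.69390881e+01, -5.00555170e+01,  1.11206832e-04,
        1.42000912e-02,  1.49453024e-05]), 'tool_pos': array([232.7264406 , 552.42551529, 230.22230604]), 'tcp_rot': array([-1.79892256e+02, -1.02001590e-02,  1.57147273e+02]), 'ft_force': array([-0.28612634,  0.06041984, -0.25184456]), 'wrist_torque': array([ 0.0243285 , -0.07390992, -0.07523734]), 'grip_force': 0.0, 'finger_gap': 85.52017813308271}
scene [[403.84209241   0.         256.65824047]
 [  0.         403.84209241 189.26293587]
 [  0.           0.           1.        ]] [[ 5.59295571e-01  4.53780215e-01 -6.93737689e-01  1.13929034e+03]
 [ 8.28761389e-01 -3.24781404e-01  4.55709995e-01 -4.09303926e+02]
 [-1.85209211e-02 -8.29819593e-01 -5.57724321e-01  5.97942873e+02]
 [ 0.00000000e+00  0.00000000e+00  0.00000000e+00  1.00000000e+00]]
top [[355.88539082   0.         250.19808653]
 [  0.         355.88539082 187.3996853 ]
 [  0.           0.           1.        ]] [[-2.26545484e-02 -9.82271491e-01  1.86090004e-01  3.11427377e+02]
 [-9.99719782e-01  2.35362685e-02  2.52998768e-03 -1.35459751e+01]
 [-6.86499906e-03 -1.85980542e-01 -9.82529445e-01  9.48258596e+02]
 [ 0.00000000e+00  0.00000000e+00  0.00000000e+00  1.00000000e+00]]
```

View pics/scene0.png

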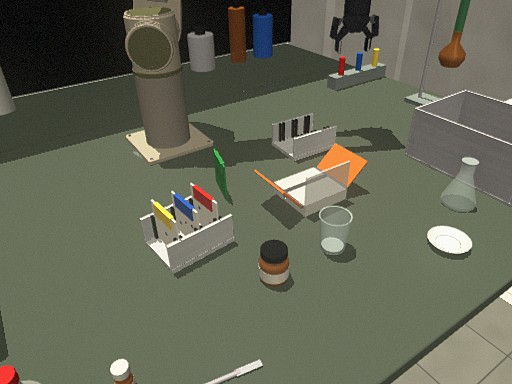

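View pics/top0.png

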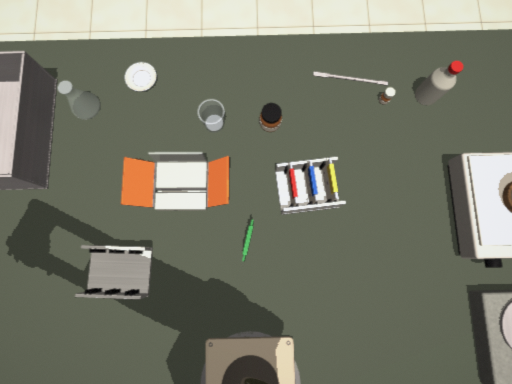

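```bash
cat > h.py <<'E'
import numpy as np, cv2
from bench import sensors, optics, r
def ray(n,uv):
    c=optics.get_calibration(n);P=np.array(c["pose"]);K=np.array(c["camera_matrix"])
    d=P[:3,:3]@np.linalg.solve(K,[uv[0],uv[1],1.]);return P[:3,3],d
def onz(n,uv,z):
    o,d=ray(n,uv);return o+d*(z-o[2])/d[2]
def proj(n,p):
    c=optics.get_calibration(n);P=np.linalg.inv(np.array(c["pose"]));K=np.array(c["camera_matrix"])
    q=K@(P[:3,:3]@np.asarray(p,float)+P[:3,3]);return q[:2]/q[2]
def tri(a,b):
    (o1,d1),(o2,d2)=ray("top",a),ray("scene",b)
    A=np.stack([d1,-d2],1);s=np.linalg.lstsq(A,o2-o1,rcond=None)[0]
    p,q=o1+d1*s[0],o2+d2*s[1];return (p+q)/2,np.linalg.norm(p-q)
def hsv(im,h0,h1,s=120,v=60):
    H=cv2.cvtColor(im,cv2.COLOR_RGB2HSV);return cv2.inRange(H,(h0,s,v),(h1,255,255))
E
python3 - <<'E'
from h import *
t=cv2.imread("pics/top0.png")[:,:,::-1].copy();s=cv2.imread("pics/scene0.png")[:,:,::-1].copy()
for n,im,box in(("top",t,(270,350,150,215)),("scene",s,(140,240,175,270))):
    for c,h0,h1 in(("blue",105,125),("red",0,5),("yel",24,34)):
        m=hsv(im,h0,h1);k=np.zeros_like(m);k[box[2]:box[3],box[0]:box[1]]=1;m=m*k
        pts=cv2.findNonZero(m);print(n,c,len(pts),pts[:,0].mean(0),cv2.minAreaRect(pts))
def crop(im,x0,x1,y0,y1,f,name): cv2.imwrite(name,cv2.resize(im[y0:y1,x0:x1,::-1],None,fx=f,fy=f,interpolation=cv2.INTER_CUBIC))
crop(t,115,355,145,220,3.3,"/tmp/a.png")
crop(t,115,355,145,220,3.3,"/tmp/a.png")
crop(s,245,375,135,215,6,"/tmp/b.png")
a=cv2.imread("/tmp/a.png");b=cv2.imread("/tmp/b.png");print(a.shape,b.shape)
crop(t,115,240,145,215,6.4,"pics/guardtop.png");crop(s,245,375,135,215,6,"pics/guardscene.png")
crop(t,270,350,150,215,8,"pics/racktop.png")
E
```

```text
top blue 151 [312.2384106  179.81456954] ((312.1999816894531, 179.90000915527344), (28.142852783203125, 5.515433311462402), 81.8698959350586)
top red 146 [292.46575342 182.65753425] ((292.5400085449219, 182.77999877929688), (28.284271240234375, 5.091169357299805), 81.8698959350586)
top yel 161 [332.47204969 177.48447205] ((332.5192565917969, 177.7357635498047), (28.27129554748535, 5.654259204864502), 80.13418579101562)
scene blue 180 [183.85555556 204.90555556] ((184.20797729492188, 205.61947631835938), (30.66750144958496, 11.382722854614258), 41.18592834472656)
scene red 282 [202.59219858 196.9929078 ] ((202.780517578125, 197.02442932128906), (30.610057830810547, 12.181553840637207), 38.65980911254883)
scene yel 153 [163.00653595 212.52287582] ((163.4654998779297, 214.9137725830078), (31.4742374420166, 11.377232551574707), 41.6335334777832)
(248, 792, 3) (480, 780, 3)
```

View pics/guardtop.png

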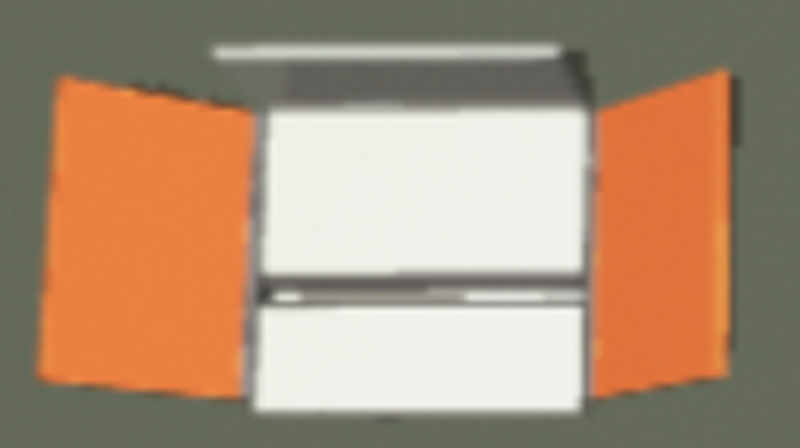

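View pics/racktop.png

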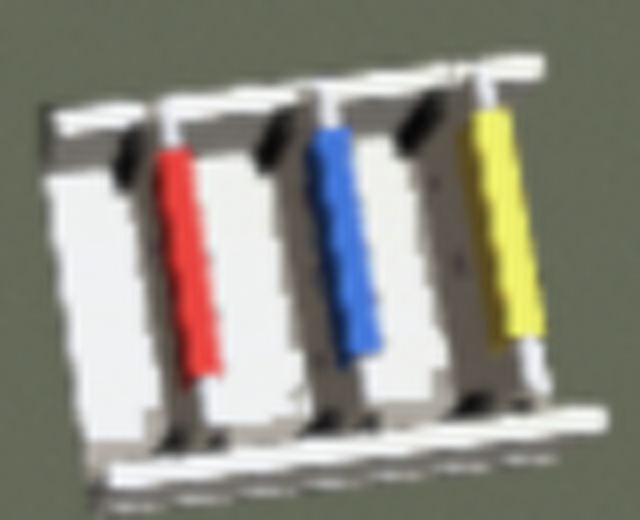

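View pics/guardscene.png

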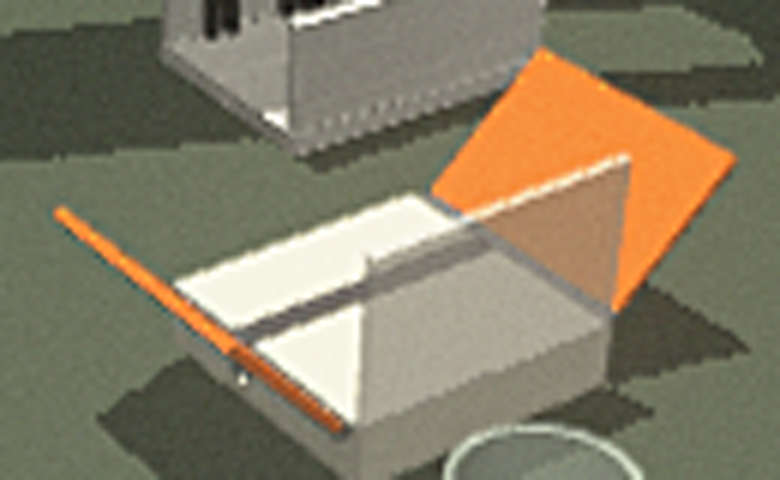

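Top view: the guard's base corners are at about px (154,209), (205.5,209), the groove at row ~190 and the back panel towards +x (up). The blue plate is in the middle slot at px ~(312,180), and the rack is turned about 8°. The scene view confirms both wings lean outward.

```bash
python3 - <<'E'
from h import *
np.set_printoptions(precision=1,suppress=True)
cr=lambda X,Y,f,x0,y0:((X+.5)/f-.5+x0,(Y+.5)/f-.5+y0)
R=lambda X,Y:cr(X,Y,8,270,150);G=lambda X,Y:cr(X,Y,6.4,115,145);S=lambda X,Y:cr(X,Y,6,245,135)
c=[onz("top",R(*p),72)for p in((52,110),(545,52),(608,430),(108,490))]
c=np.array(c);m=c.mean(0);print("rack",m,"sides",[np.linalg.norm(c[i]-c[(i+1)%4])for i in range(4)])
a=c[3:]-0;ux=(c[0]+c[1]-c[2]-c[3]);uy=(c[0]+c[3]-c[1]-c[2]);print("yaw x",np.degrees(np.arctan2(ux[1],ux[0])),"yaw y",np.degrees(np.arctan2(-uy[0],uy[1])))
e=[onz("top",R(*p),114)for p in((330,128),(366,354))];print("strip",np.mean(e,0),np.linalg.norm(e[0]-e[1]),np.degrees(np.arctan2(*(e[0]-e[1])[[1,0]])))
print("tri blue",tri((312.2,179.8),(183.9,204.9)))
g={k:onz("top",G(*p),30)for k,p in dict(fl=(252,411),fr=(581,411),bl=(262,106),br=(590,106),gl1=(260,273),gr1=(584,273),gl2=(258,305),gr2=(583,304)).items()}
for k in g:print(k,g[k])
for n,p,q in(("L",(252,411),(175,283)),):print(n,tri(G(*p),S(*q)))
print("panel top",onz("top",G(213,47),110),onz("top",G(562,47),110))
# wings
print("wl",tri(G(62,77),S(738,160)),"wr",tri(G(729,70),S(57,210)))
print("wl near",tri(G(38,380),S(541,48)))
for n,p in(("beaker",(211,108)),("jar",(271,110))):print(n,onz("top",p,80))
E
```

```text
rack [ 484.8 -163.    72. ] sides [np.float64(158.06856156391345), np.float64(122.12659064441281), np.float64(156.3536638804808), np.float64(122.17020739993093)]
yaw x 5.669018272624699 yaw y 5.515767928128049
strip [ 484.9 -162.2  114. ] 69.61375003653015 5.705354134224226
tri blue (array([ 486.2, -162. ,  104.8]), np.float64(0.5710642184350085))
fl [434.7 240.4  30. ]
fr [431.6 106.6  30. ]
bl [562.7 239.8  30. ]
br [559.3 102.9  30. ]
gl1 [491.8 238.7  30. ]
gr1 [488.6 105.4  30. ]
gl2 [478.4 239.2  30. ]
gr2 [475.7 105.8  30. ]
L (array([411.6, 190.3,  14. ]), np.float64(114.94942154727599))
panel top [564.6 237.1 110. ] [561.3 103.5 110. ]
wl (array([561.2, 303.6,  87. ]), np.float64(1.4199549262798943)) wr (array([526.3,  15.7, 154.1]), np.float64(47.68236090725275))
wl near (array([440.7, 306.4,  88.4]), np.float64(0.17026824067933832))
beaker [687.9  85.6  80. ]
jar [678.4 -69.8  80. ]
```

Emit:
apply_moves([
  [0, 0, 0, 0, 0, -0.166, 0.7],
  [0, 0, 0, 0, 0, -0.166, 0.7],
  [0, 0, 0, 0, 0, -0.166, 0.7],
  [-11.3, -46, 0, 0, 0, 0, 0.7],
  [-11.3, -46, 0, 0, 0, 0, 0.7],
  [-11.3, -46, 0, 0, 0, 0, 0.7],
  [-11.3, -46, 0, 0, 0, 0, 0.7],
  [-11.3, -46, 0, 0, 0, 0, 0.7],
  [-11.3, -46, 0, 0, 0, 0, 0.7],
  [-11.3, -46, 0, 0, 0, 0, 0.7],
  [-11.3, -46, 0, 0, 0, 0, 0.7],
  [-11.3, -46, 0, 0, 0, 0, 0.7],
  [-11.3, -46, 0, 0, 0, 0, 0.7],
  [-11.3, -46, 0, 0, 0, 0, 0.7],
  [-11.3, -46, 0, 0, 0, 0, 0.7],
  [-11.3, -46, 0, 0, 0, 0, 0.7],
  [-11.3, -46, 0, 0, 0, 0, 0.7],
  [-11.3, -46, 0, 0, 0, 0, 0.7],
  [-11.3, -46, 0, 0, 0, 0, 0.7],
  [0, 0, 0, 0, 0, 0, 0.7],
], force=40)

```text
time: 2.6
tool_pos: [485.7, -164.2, 230.4]
tcp_rot: [180.0, -0.1, -174.5]
ft_force: [0.4, 0.2, 0.2]
finger_gap: 25.5
grip_force: 0.0
```

Emit:
apply_moves([
  [0, 1, 20, 0, 0, 0, 0.7],
  [0, 0, 25, 0, 0, 0, 0.7],
  [0, 0, 25, 0, 0, 0, 0.7],
  [0, 0, 20, 0, 0, 0, 0.7],
  [0, 0, 10, 0, 0, 0, 0.7],
  [0, 0, 0, 0, 0, 0, 0.7],
])

```text
time: 3.35
tool_pos: [484.8, -159.4, 130.1]
tcp_rot: [179.9, -0.1, -174.3]
ft_force: [0.5, -0.8, 0.7]
finger_gap: 25.3
grip_force: 0.0
```

```bash
python3 - <<'E'
from h import *
t=optics.snapshot("top");s=optics.snapshot("scene");print(sensors.sense()["tool_pos"])
c=np.hstack([cv2.resize(t[135:225,260:360],(400,360),interpolation=2),cv2.resize(s[130:260,130:270],(388,360),interpolation=2)])
cv2.imwrite("pics/desc.png",c[:,:,::-1])
E
```

```text
[ 485.96196993 -160.30248734  131.86050593]
```

View pics/desc.png

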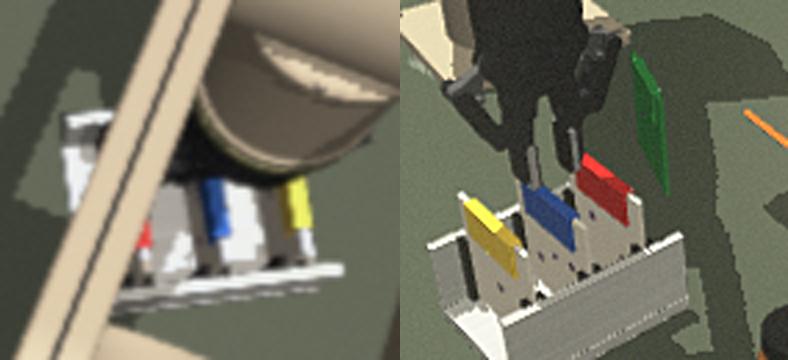

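The scene view shows the two fingers straddling the blue strip, clear of the red and yellow plates. Next I descend and grip.

Emit:
apply_moves([
  [0, -1.5, 15, 0, 0, 0, 0.7],
  [0, 0, 15, 0, 0, 0, 0.7],
  [0, 0, 15, 0, 0, 0, 0.7],
  [0, 0, 6, 0, 0, 0, 0.7],
  [0, 0, 0, 0, 0, 0, 0.7],
  [0, 0, 0, 0, 0, 0, 1],
  [0, 0, 0, 0, 0, 0, 1],
  [0, 0, 0, 0, 0, 0, 1],
  [0, 0, 0, 0, 0, 0, 1],
  [0, 0, 0, 0, 0, 0, 1],
], force=50)

```text
time: 4.7
tool_pos: [486.2, -162.2, 80.8]
tcp_rot: [-180.0, 0.0, -174.3]
ft_force: [0.4, 0.7, 3.7]
finger_gap: 9.4
grip_force: 50.0
```

Emit:
apply_moves([
  [0, 0, -5, 0, 0, 0, 1],
  [0, 0, -10, 0, 0, 0, 1],
  [0, 0, -15, 0, 0, 0, 1],
  [0, 0, -15, 0, 0, 0, 1],
  [0, 0, -15, 0, 0, 0, 1],
  [0, 0, -20, 0, 0, 0, 1],
  [0, 0, -20, 0, 0, 0, 1],
  [0, 0, -20, 0, 0, 0, 1],
  [0, 0, -20, 0, 0, 0, 1],
  [0, 0, 0, 0, 0, 0, 1],
])

```text
time: 5.95
tool_pos: [487.0, -162.6, 222.9]
tcp_rot: [-179.9, 0.2, -174.3]
ft_force: [-0.3, 0.3, -0.3]
finger_gap: 9.3
grip_force: 49.5
```

Emit:
apply_moves([
  [0, 0, 0, 0, 0, 0.169, 1],
  [0, 0, 0, 0, 0, 0.169, 1],
  [0, 0, 0, 0, 0, 0.169, 1],
  [0, 0, 0, 0, 0, 0.169, 1],
  [0, 0, 0, 0, 0, 0.169, 1],
  [0, 0, 0, 0, 0, 0.169, 1],
  [0, 0, 0, 0, 0, 0.169, 1],
  [0, 0, 0, 0, 0, 0.169, 1],
  [0, 0, 0, 0, 0, 0.169, 1],
  [0, 0, 0, 0, 0, 0.169, 1],
  [33, -1, 0, 0, 0, 0, 1],
  [37, -1, 0, 0, 0, 0, 1],
  [37, -1, 0, 0, 0, 0, 1],
  [37, -1, 0, 0, 0, 0, 1],
  [37, -1, 0, 0, 0, 0, 1],
  [37, -1, 0, 0, 0, 0, 1],
  [37, -1, 0, 0, 0, 0, 1],
  [37, -1, 0, 0, 0, 0, 1],
  [37, -1, 0, 0, 0, 0, 1],
  [5, 0, 0, 0, 0, 0, 1],
])

```text
time: 8.45
tool_pos: [482.7, 173.9, 219.2]
tcp_rot: [-179.9, -0.0, 89.0]
ft_force: [-0.5, -1.5, -1.4]
finger_gap: 9.8
grip_force: 49.3
```

Emit:
apply_moves([
  [0, 0, 0, 0, 0, 0, 1],
  [0, 0, 0, 0, 0, 0, 1],
])

```text
time: 8.7
tool_pos: [483.5, 171.1, 219.9]
tcp_rot: [-180.0, 0.0, 88.8]
ft_force: [0.4, 0.2, -1.0]
finger_gap: 9.4
grip_force: 49.3
```

```bash
python3 - <<'E'
from h import *
t=optics.snapshot("top");s=optics.snapshot("scene");q=sensors.sense();print(q["tool_pos"],q["tcp_rot"],q["ft_force"])
c=np.hstack([cv2.resize(t[135:225,110:240],(400,277),interpolation=2),cv2.resize(s[80:219,240:380],(279,277),interpolation=2)])
cv2.imwrite("pics/over.png",c[:,:,::-1])
for n,im in(("scene",s),):
    m=hsv(im,105,125);m[:,:240]=0;m[:60]=0;p=cv2.findNonZero(m)
    if p is not None: print(n,len(p),p[:,0].mean(0),cv2.minAreaRect(p))
print(proj("scene",[483.4,172.5,100]))
E
```

```text
[483.63434197 171.11483449 220.21531059] [-1.79997519e+02  1.37532190e-02  8.87774396e+01] [-0.60998086 -0.27494975 -1.05924604]
scene 234 [320.75641026  97.28632479] ((332.1714782714844, 90.2684097290039), (19.278966903686523, 82.32754516601562), 53.61564636230469)
[307.06944316 159.56299568]
```

View pics/over.png

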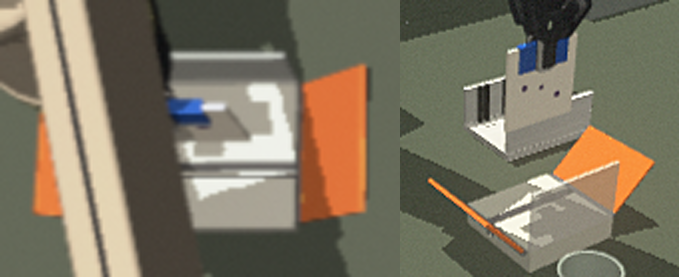

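```bash
python3 - <<'E'
from h import *
np.set_printoptions(precision=1,suppress=True)
print(onz("scene",(292.5,144),151),onz("scene",(327.5,132.5),151))
print("top end",onz("top",(183,169.8),251), "groove mid px top",proj("top",[483.4,172.5,30]))
# groove line in scene: mouth edges ; check groove ends from guardscene crop
S=lambda X,Y:((X+.5)/6-.5+245,(Y+.5)/6-.5+135)
print("scene groove",onz("scene",S(238,333),30),onz("scene",S(263,345),30),onz("scene",S(455,218),30))
print("expected groove ends",proj("scene",[482,106.5,30]),proj("scene",[485,238.5,30]),S(250,339))
E
```

```text
[473.3 132.8 151. ] [476.  241.2 151. ]
top end [482.8 122.8 251. ] groove mid px top [180.3 189.8]
scene groove [476.2 109.   30. ] [489.3 112.   30. ] [459.4 243.7  30. ]
expected groove ends [284.9 191.5] [325.4 175.6] (286.25, 191.08333333333334)
```

The plate hangs upright above the groove: the top view puts its centre at about (484,173) against the groove at (483.4,172.5). I'll lower it to just above the mouth, then into it slowly.

Emit:
apply_moves([
  [0, 0, 20, 0, 0, 0, 1],
  [0, 0, 20, 0, 0, 0, 1],
  [0, 0, 20, 0, 0, 0, 1],
  [0, 0, 20, 0, 0, 0, 1],
  [0, 0, 20, 0, 0, 0, 1],
  [0, 0, 13, 0, 0, 0, 1],
  [0, 0, 0, 0, 0, 0, 1],
  [0, 0, 4, 0, 0, 0, 1],
  [0, 0, 4, 0, 0, 0, 1],
  [0, 0, 4, 0, 0, 0, 1],
  [0, 0, 0, 0, 0, 0, 1],
])

```text
time: 10.18
tool_pos: [483.3, 172.0, 95.0]
tcp_rot: [-180.0, 0.0, 88.9]
ft_force: [-0.3, -0.0, -1.7]
finger_gap: 9.3
grip_force: 49.3
```

Emit:
apply_moves([
  [0, 0, 3, 0, 0, 0, 1],
  [0, 0, 3, 0, 0, 0, 1],
  [0, 0, 0, 0, 0, 0, 1],
])

```text
time: 10.55
tool_pos: [483.3, 172.0, 88.9]
tcp_rot: [-180.0, 0.0, 88.9]
ft_force: [-1.0, 0.5, -0.5]
finger_gap: 9.3
grip_force: 49.3
```

Emit:
apply_moves([
  [0, 0, 3, 0, 0, 0, 1],
  [0, 0, 3, 0, 0, 0, 1],
  [0, 0, 3, 0, 0, 0, 1],
  [0, 0, 1, 0, 0, 0, 1],
  [0, 0, 0, 0, 0, 0, 1],
])

```text
time: 11.18
tool_pos: [483.5, 172.1, 79.2]
tcp_rot: [-180.0, 0.0, 88.9]
ft_force: [0.1, -0.4, -0.8]
finger_gap: 9.0
grip_force: 49.4
```

Emit:
apply_moves([
  [0, 0, 1, 0, 0, 0, 1],
  [0, 0, 1, 0, 0, 0, 1],
  [0, 0, 0, 0, 0, 0, 1],
])

```text
time: 11.55
tool_pos: [483.4, 172.1, 77.2]
tcp_rot: [-180.0, 0.0, 88.9]
ft_force: [0.0, -0.1, -1.1]
finger_gap: 9.3
grip_force: 49.4
```

Emit:
apply_moves([
  [0, 0, 1, 0, 0, 0, 1],
  [0, 0, 0.5, 0, 0, 0, 1],
  [0, 0, 0, 0, 0, 0, 1],
])

```text
time: 11.92
tool_pos: [483.8, 172.1, 76.8]
tcp_rot: [180.0, -0.0, 88.9]
ft_force: [-2.0, -0.9, 7.7]
finger_gap: 9.2
grip_force: 50.6
```

Contact came at the predicted height (76.8). I'll release and withdraw.

Emit:
apply_moves([
  [0, 0, -0.5, 0, 0, 0, 1],
  [0, 0, 0, 0, 0, 0, 0.8],
  [0, 0, 0, 0, 0, 0, 0.75],
  [0, 0, 0, 0, 0, 0, 0.7],
  [0, 0, 0, 0, 0, 0, 0.7],
  [0, 0, -10, 0, 0, 0, 0.7],
  [0, 0, -15, 0, 0, 0, 0.7],
  [0, 0, -20, 0, 0, 0, 0.7],
  [0, 0, -30, 0, 0, 0, 0.7],
  [0, 0, -30, 0, 0, 0, 0.7],
  [0, 0, -30, 0, 0, 0, 0.7],
  [0, 0, 0, 0, 0, 0, 1],
  [0, 0, 0, 0, 0, 0, 1],
  [0, 0, 0, 0, 0, 0, 1],
])

```text
time: 13.68
tool_pos: [482.8, 171.9, 210.1]
tcp_rot: [-179.9, 0.0, 88.9]
ft_force: [-1.2, 0.3, 0.4]
finger_gap: -0.1
grip_force: 0.0
```

```bash
python3 - <<'E'
from h import *
t=optics.snapshot("top");s=optics.snapshot("scene");q=sensors.sense();print(q["tool_pos"],q["tcp_rot"],q["ft_force"])
c=np.hstack([cv2.resize(t[135:225,110:240],(400,277),interpolation=2),cv2.resize(s[80:219,240:380],(398,395),interpolation=2)[118:]])
cv2.imwrite("pics/rel.png",c[:,:,::-1])
S=lambda X,Y:((X+.5)/6-.5+245,(Y+.5)/6-.5+135);G=lambda X,Y:((X+.5)/6.4-.5+115,(Y+.5)/6.4-.5+145)
print("wr near",tri(G(729,376),S(57,210)))
E
```

```text
[482.88508344 171.89295169 210.15016935] [-1.79891454e+02  3.16589830e-02  8.88531607e+01] [-0.39608828  0.76353653 -0.77864748]
wr near (array([436.320552  ,  43.95773507,  93.02416515]), np.float64(3.9561304406900164))
```

View pics/rel.png

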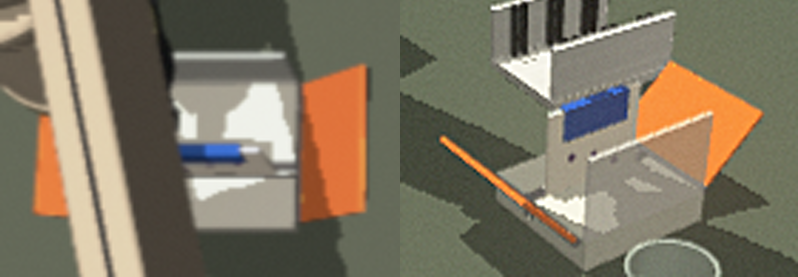

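The plate stands in the groove and the gripper is clear of it. Now the left wing, whose edge is at y≈304, z≈88.

Emit:
apply_moves([
  [30, 3, -10, 0, 0, 0, 1],
  [45, 5, 0, 0, 0, 0, 1],
  [45, 5, 0, 0, 0, 0, 1],
  [45, 5, 0, 0, 0, 0, 1],
  [0, 0, 0, 0, 0, 0, 1],
  [0, 0, 30, 0, 0, 0, 1],
  [0, 0, 40, 0, 0, 0, 1],
  [0, 0, 40, 0, 0, 0, 1],
  [0, 0, 40, 0, 0, 0, 1],
  [0, 0, 0, 0, 0, 0, 1],
])

```text
time: 15.02
tool_pos: [501.6, 334.1, 66.8]
tcp_rot: [-179.6, 0.3, 88.8]
ft_force: [0.5, -0.2, -0.5]
finger_gap: -0.2
grip_force: 0.0
```

Emit:
apply_moves([
  [-8, 0, 0, 0, 0, 0, 1],
  [-8, 0, 0, 0, 0, 0, 1],
  [-7, 0, -2, 0, 0, 0, 1],
  [-7, 0, -3, 0, 0, 0, 1],
  [-7, 0, -3, 0, 0, 0, 1],
  [-7, 0, -3, 0, 0, 0, 1],
  [-7, 0, -3, 0, 0, 0, 1],
  [-6, 0, -2, 0, 0, 0, 1],
  [-6, 0, -2, 0, 0, 0, 1],
  [0, 0, 0, 0, 0, 0, 1],
])

```text
time: 16.27
tool_pos: [503.5, 273.0, 89.3]
tcp_rot: [-180.0, 0.0, 88.8]
ft_force: [1.1, 0.2, 0.1]
finger_gap: -0.0
grip_force: 0.0
```

Emit:
apply_moves([
  [-4, 0, 0, 0, 0, 0, 1],
  [-4, 0, 0, 0, 0, 0, 1],
  [-2, 0, 0, 0, 0, 0, 1],
])

```text
time: 16.65
tool_pos: [503.3, 263.5, 89.2]
tcp_rot: [-180.0, 0.0, 88.9]
ft_force: [-0.0, 0.6, 0.6]
finger_gap: 0.6
grip_force: 0.5
```

```bash
python3 - <<'E'
from h import *
t=optics.snapshot("top");s=optics.snapshot("scene");q=sensors.sense();print(q["tool_pos"],q["tcp_rot"],q["ft_force"])
c=np.hstack([cv2.resize(t[135:225,110:240],(400,277),interpolation=2),cv2.resize(s[80:219,240:380],(398,395),interpolation=2)[118:]])
cv2.imwrite("pics/wl.png",c[:,:,::-1])
E
```

```text
[503.30285202 263.3817154   89.21424568] [-1.79991000e+02  1.39396965e-02  8.88418314e+01] [-0.44887448  0.0732469   0.34825348]
```

View pics/wl.png

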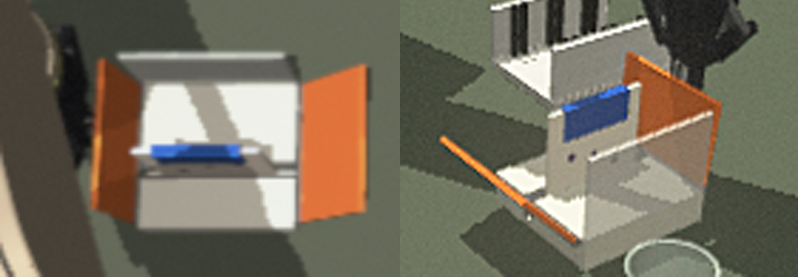

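The left panel is following the finger and is nearly upright, with its edge at crop column 98. I'll continue to the stop.

Emit:
apply_moves([
  [-3, 0, 0, 0, 0, 0, 1],
  [-2, 0, 0, 0, 0, 0, 1],
  [0, 0, 0, 0, 0, 0, 1],
])

```text
time: 17.12
tool_pos: [503.2, 258.5, 89.2]
tcp_rot: [-180.0, 0.0, 88.8]
ft_force: [0.1, 0.6, -0.8]
finger_gap: -0.4
grip_force: 0.0
```

Emit:
apply_moves([
  [-2, 0, 0, 0, 0, 0, 1],
  [0, 0, 0, 0, 0, 0, 1],
])

```text
time: 17.38
tool_pos: [503.2, 256.5, 89.3]
tcp_rot: [-180.0, 0.0, 88.8]
ft_force: [0.2, 0.5, -0.3]
finger_gap: -0.2
grip_force: 0.0
```

Emit:
apply_moves([
  [-1, 0, 0, 0, 0, 0, 1],
  [0, 0, 0, 0, 0, 0, 1],
])

```text
time: 17.62
tool_pos: [503.2, 256.2, 89.3]
tcp_rot: [180.0, -0.0, 88.9]
ft_force: [0.2, 3.9, -1.2]
finger_gap: -0.0
grip_force: 2.1
```

Emit:
apply_moves([
  [-0.6, 0, 0, 0, 0, 0, 1],
  [0, 0, 0, 0, 0, 0, 1],
])

```text
time: 17.88
tool_pos: [503.1, 256.1, 89.3]
tcp_rot: [180.0, -0.1, 88.9]
ft_force: [1.2, 6.6, -2.5]
finger_gap: 0.2
grip_force: 3.5
```

Emit:
apply_moves([
  [3, 0, 0, 0, 0, 0, 1],
  [10, 0, 0, 0, 0, 0, 1],
  [15, 0, 0, 0, 0, 0, 1],
  [0, 0, -30, 0, 0, 0, 1],
  [0, 0, -45, 0, 0, 0, 1],
  [0, 0, -45, 0, 0, 0, 1],
  [-30, 0, 0, 0, 0, 0, 1],
  [-45, -1, 0, 0, 0, 0, 1],
  [-45, 0, 0, 0, 0, 0, 1],
  [-45, -1, 0, 0, 0, 0, 1],
  [-45, 0, 0, 0, 0, 0, 1],
  [-45, 0, 0, 0, 0, 0, 1],
  [-18, 0, 0, 0, 0, 0, 1],
  [0, 0, 0, 0, 0, 0, 1],
])

```text
time: 19.62
tool_pos: [496.5, 9.9, 209.4]
tcp_rot: [180.0, -0.0, 88.8]
ft_force: [-0.4, 0.2, 0.3]
finger_gap: 0.2
grip_force: 0.0
```

```bash
python3 - <<'E'
from h import *
t=optics.snapshot("top");s=optics.snapshot("scene");q=sensors.sense();print(q["tool_pos"],q["tcp_rot"],q["ft_force"])
c=np.hstack([cv2.resize(t[135:225,110:240],(400,277),interpolation=2),cv2.resize(s[80:219,240:380],(398,395),interpolation=2)[118:]])
cv2.imwrite("pics/wl2.png",c[:,:,::-1])
E
```

```text
[496.47395868  11.20748895 209.33929749] [ 1.79999514e+02 -3.47419089e-02  8.88695505e+01] [ 0.48639089 -0.36401544  0.72135054]
```

View pics/wl2.png

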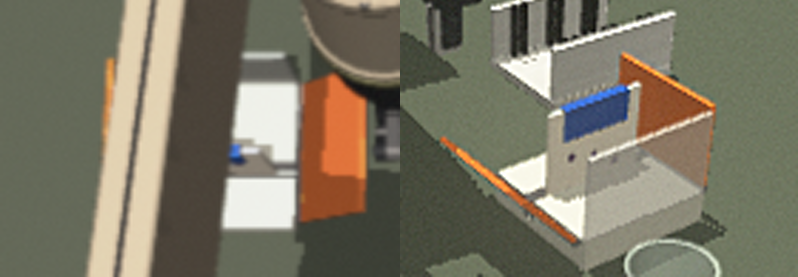

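The left panel stands upright and the plate is unchanged. Now the right wing.

Emit:
apply_moves([
  [0, 0, 35, 0, 0, 0, 1],
  [0, 0, 45, 0, 0, 0, 1],
  [0, 0, 40, 0, 0, 0, 1],
  [0, 0, 21, 0, 0, 0, 1],
  [0, 0, 0, 0, 0, 0, 1],
  [8, 0, 0, 0, 0, 0, 1],
  [8, 0, 0, 0, 0, 0, 1],
  [8, 0, 0, 0, 0, 0, 1],
  [7, 0, -2, 0, 0, 0, 1],
  [7, 0, -3, 0, 0, 0, 1],
  [7, 0, -3, 0, 0, 0, 1],
  [7, 0, -3, 0, 0, 0, 1],
  [7, 0, -3, 0, 0, 0, 1],
  [6, 0, -3, 0, 0, 0, 1],
  [6, 0, -3, 0, 0, 0, 1],
  [0, 0, 0, 0, 0, 0, 1],
])

```text
time: 21.72
tool_pos: [497.9, 81.7, 88.6]
tcp_rot: [180.0, -0.0, 88.9]
ft_force: [-0.1, 0.6, -0.1]
finger_gap: 0.1
grip_force: 0.0
```

Emit:
apply_moves([
  [3, 0, 0, 0, 0, 0, 1],
  [2, 0, 0, 0, 0, 0, 1],
  [0, 0, 0, 0, 0, 0, 1],
])

```text
time: 22.1
tool_pos: [497.7, 86.3, 88.2]
tcp_rot: [-180.0, -0.0, 88.9]
ft_force: [0.5, -1.0, 0.7]
finger_gap: -0.0
grip_force: 0.0
```

Emit:
apply_moves([
  [1.5, 0, 0, 0, 0, 0, 1],
  [0, 0, 0, 0, 0, 0, 1],
])

```text
time: 22.35
tool_pos: [497.7, 87.4, 88.2]
tcp_rot: [-180.0, 0.0, 88.8]
ft_force: [0.9, -3.0, 0.4]
finger_gap: -0.2
grip_force: 1.4
```

Emit:
apply_moves([
  [1, 0, 0, 0, 0, 0, 1],
  [0, 0, 0, 0, 0, 0, 1],
])

```text
time: 22.6
tool_pos: [497.8, 87.5, 88.2]
tcp_rot: [-180.0, 0.1, 88.8]
ft_force: [0.7, -7.6, 1.1]
finger_gap: -0.3
grip_force: 3.8
```

At the stop. I'll back off, rise clear and check.

Emit:
apply_moves([
  [-3, 0, 0, 0, 0, 0, 1],
  [-10, 0, 0, 0, 0, 0, 1],
  [-20, 0, 0, 0, 0, 0, 1],
  [0, 0, -30, 0, 0, 0, 1],
  [0, 0, -45, 0, 0, 0, 1],
  [0, 0, -45, 0, 0, 0, 1],
  [-30, -30, 0, 0, 0, 0, 1],
  [-30, -40, 0, 0, 0, 0, 1],
  [-30, -20, 0, 0, 0, 0, 1],
  [0, 0, 0, 0, 0, 0, 1],
  [0, 0, 0, 0, 0, 0, 1],
])

```text
time: 23.98
tool_pos: [405.7, -32.5, 208.5]
tcp_rot: [179.9, -0.0, 88.8]
ft_force: [0.8, 0.1, -0.3]
finger_gap: -0.5
grip_force: 0.0
```

```bash
python3 - <<'E'
from h import *
t=optics.snapshot("top");s=optics.snapshot("scene");q=sensors.sense();print(q["tool_pos"],q["ft_force"])
c=np.hstack([cv2.resize(t[100:225,110:350],(400,208),interpolation=2),cv2.resize(s[100:290,140:380],(400,317),interpolation=2)[:208]])
c=np.hstack([cv2.copyMakeBorder(cv2.resize(t[100:225,110:350],(400,208),interpolation=2),0,109,0,0,0),cv2.resize(s[100:290,140:380],(400,317),interpolation=2)])
cv2.imwrite("pics/fin.png",c[:,:,::-1])
E
```

```text
[405.81187656 -32.07995229 208.34219957] [ 0.1951792  -1.35879132  0.11953327]
```

View pics/fin.png

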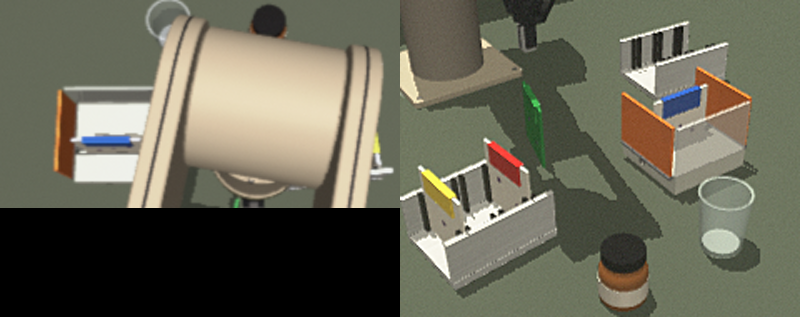

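Both panels are upright, the blue plate stands in the groove, and the red and yellow plates, beaker and jar are undisturbed.

```bash
python3 -c "
from bench import r;print(r.hand_in())"
```

```text
the job is handed in; nothing more can be done
None
```

The job is done and handed in at about 24 s: the blue plate stands fully down in the guard's groove, both orange panels are pushed up to their stops, and nothing else was moved.

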